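# Prime the rail lubricator

### The arm

A 6-joint arm with a two-finger parallel gripper is mounted at the origin on a cart in front of the work surface, level with it; the furniture and walls round the work are solid. World frame = base frame: x ahead of the robot, y to its left, z up, the work surface at z = 0. Lengths are in m, angles in degrees, forces in N, time in s.
With the tool pointing down it reaches from about 0.25 to 0.725 m from the base axis. Payload 9.7 kg.
Tool frame: the origin (TCP) lies at the very end of the fingers, on their centre line; the grasp point (between the pads) lies 19 mm behind it; z points along the fingers, y is the line along which they close (so a half turn about z gives the same grasp; the last joint's range is limited). The gripper opens to 85 mm and grips with 20 to 120 N. Pads are 22 mm wide; open, the fingers measure 114 mm over their backs; the gripper's body (76 mm by 85 mm) begins 54 mm behind the grasp point. The pads swing forward as they close: fully open they stand 13 mm farther back than shut.
Start: joints at [75.917, 4.979, 10.078, 95.1, 0, 90], TCP at [0.134, 0.533, 0.231] pointing down, gripper open.
Joint ranges: [-179.16, 179.16], [-48.56, 103.87], [-65.8, 70.77], [-126.05, 130.52], [-82.76, 87.17], [-180, 180]. Speed limits (degrees/s): [127.2, 127.2, 147.25, 180, 180, 180].

### API

Orientations are given as [roll, pitch, yaw] about the fixed x, y, z axes, in that order (R = Rz(yaw) Ry(pitch) Rx(roll)).
In Python, from workcell import bot gives the robot as it stands.
- The arm moves only by the tool arm_command, never from a script. Its argument "series" is a list of rows, each a list of 4 numbers: the shift along the tool's x, y, z in m, then the turn about the tool's z in rad. A call has exactly 5 rows; each row is the pose to reach, as a shift and turn from the pose commanded when the call began, along the tool's axes at that moment; what a row does not reach only later rows make up. A row lasts 1/10 s, in which the tool goes at most 50 mm and 8.59 degrees, less where a joint would pass 70% of its speed; a pose out of reach is approached as far as the arm can. A call with a gripper value outside its range is refused whole. "hand" is the finger opening in m, from 0 to 0.0854, set as the call begins (left out, the last holds). The fingers move at their own pace and stop on an object; "grip_force" is the grip in N (left out, the last holds). Time passes only in rows, so rows that repeat a pose let the fingers close, or fill a call up. It gives the time, the measured TCP pose, the force, the opening and the grip force at its end, in the units of the state.
- bot.get_obs(): the state, without advancing time (a new reading comes with each control period).
- bot.camera(name): name is "scene" or "top"; returns a dict with "color" (400x640x3 uint8, blue, green, red), "camera_matrix" (3x3 intrinsics, pixels), "xyz" and "orientation" of the camera in the world. Camera axes: x right, y up, looking along -z (the intrinsics and any distortion apply to the point x, -y, -z); pixel columns grow to the right and rows downward; lengths in m; the calibration is good to about 2 mm. A picture is of the moment at which its call begins. There is no depth.
- bot.job_done(): hands the job in; it is judged then, once.
Trained networks look in the newest picture that a camera, given by its name, has taken for a name from the list of things; names that differ only in an ending like _2 or _b are one class to them, and where a whole thing is asked for, a point or a joint stands for the part that bears it (a point fixed in the world has none). Each returns a list of dicts, best first, with "confidence" (0 to 1); they miss things now and then, are a little off and sometimes report something else, mostly with a low value. They report only what shows in the picture. A call takes as long as a camera call.
- bot.find_in(camera, target): "location" ([column, row] in pixels, amid what is visible of it).
- bot.mark_of(camera, target): "location" ([column, row] in pixels: a listed point, or the origin of a listed thing).
The state is a dict: "time": time; "q": joint angles; "qd": joint speeds; "joint_efforts": joint torques, N m; "ee_pos": TCP position; "tcp_rot": TCP orientation; "wrist_force": force on the tool from outside, world axes, zero at the start; "torque": the same for the moment, N m; "opening": finger opening in m; "grasp_force": force on a finger pad.
Only numpy, scipy, OpenCV 4.12 (cv2) and the standard library are available. Lean on these libraries where they do the work, as an engineer would, in place of code of your own. Each camera call takes 0.05 s, during which the arm holds its last target. There are 200 camera calls.

### The job

Prime the taller of the two hand lubricators on the bench: with your fingertips push its sprung plunger all the way down and let it come all the way back up, again and again, until the indicator pin in front of it stands fully out, and leave the plunger up. Only press the plunger: do not touch the pins, do not press the short lubricator, whose pin is already out, and do not grip, lift or shift any of the loose things standing about.

Things in the scene. Friction and masses are not known exactly. Their poses are not given: they have to be found in the camera images.
- tall_pump: The taller lubricator, fixed to the bench: steel base plate 102 x 74 x 8 mm, grey upright barrel (45 mm across, top at 105 mm) with a black mushroom plunger head on it, and an aluminium block (44 x 36 mm, 70 mm high) in front of the barrel that holds the indicator pin. Origin on the bench surface, on the barrel's vertical axis; z up; its -x axis points from the barrel to the pin, whose axis is 42 mm from the barrel's. It stands either left or right on the bench.
- tall_pump_head (a point): Centre of the top of the tall lubricator's plunger head: a black disc 42 mm across, flat over 34 mm, 13 mm thick, 140 mm above the bench when up. Moves with the plunger.
- tall_pump_plunger (a joint): Plunger travel of the tall lubricator: 0 = up, 0.017 m = fully down on its stop. A spring returns it: 7 N at the top, 10 N at the bottom, plus about 4 N when pressed at 50 mm/s. It comes back by itself in about 0.3 s as the finger is raised. A stroke counts only if pushed down 14 mm or more and let fully up again; the pin is lifted on the way up.
- tall_pump_pin (a joint): How far the tall lubricator's indicator pin stands out: starts at 0 to 0.010 m, about 0.036 m is fully out. Each full stroke lifts it up to one notch of 10 mm (the first stroke may give 2 to 14 mm), it stays where it is between strokes and does not rise further once it is out, so three or four full strokes are usually needed; extra strokes do no harm.
- tall_pump_pin_tip (a point): Tip of the tall lubricator's indicator pin, a plain steel rod 10 mm across, 42 mm in front of the plunger's axis. Its tip is 76 mm above the bench with the pin in and 112 mm with it fully out, always lower than the pressed plunger head (123 mm).
- short_pump: The shorter lubricator, same make, same plate: barrel 65 mm high, block 40 mm high, its pin (already fully out, tip 82 mm above the bench) cannot move. Origin on the bench, on the barrel's axis; -x points to its pin, 42 mm away. Leave alone.
- short_pump_head (a point): Centre of the top of the short lubricator's plunger head, same disc, 95 mm above the bench.
- short_pump_plunger (a joint): Plunger travel of the short lubricator: 0 = up; must stay up.
- short_pump_pin_tip (a point): Tip of the short lubricator's pin, 82 mm above the bench.
- oil_mid (a point): Loose oil bottle with a red pointed cap, 26 mm across, 82 mm high, standing; point half-way up, z up.
- bowl_mid (a point): Loose small green bowl, 56 mm across, 32 mm high; point half-way up, z up.
- glue_mid (a point): Loose standing glue stick with a red cap, 27 mm across, 92 mm high; point half-way up, z up.
- boat_mid (a point): Loose small red printed boat, 30 x 60 x 38 mm; point half-way up, z up.

How it is judged (in metres and radians):
On the way, in this order (a step that is already met when the one before it is completed fails the run):
1. the tall lubricator's plunger is pushed down (more than 10 mm) (value of joint tall_pump_plunger above 0.01 m), for 0.02 s.
2. the plunger has come back up (value of joint tall_pump_plunger below 0.003 m), for 0.02 s.
3. a further stroke: the plunger is pushed down again (value of joint tall_pump_plunger above 0.01 m), for 0.02 s.
4. the indicator pin is fully out (33.5 mm or more) with the plunger up again (value of joint tall_pump_pin above 0.0335 m and value of joint tall_pump_plunger below 0.003 m), for 0.1 s.
At the end, for the whole second after the job is handed in: The tall lubricator's indicator pin stands at least 33.5 mm out (36 mm is full) and is still, its plunger is up (within 3 mm), and the short lubricator's plunger is up (within 3 mm) (all of step 4 and velocity of joint tall_pump_pin below 0.01 m/s and value of joint short_pump_plunger below 0.003 m); the robot touches nothing.
It fails at once if a pin is touched (contact force between any of the fingers, the arm and tall_pump_pin above 0.5 N or contact force between any of the fingers, the arm and short_pump_pin above 0.5 N).
It fails at once if the short lubricator's plunger is pressed (more than 4 mm) (value of joint short_pump_plunger above 0.004 m).
It fails at once if a loose bystander is lifted, shifted by more than 3 cm or tipped over ((distance of oil_mid from where it was at the start of the episode above 0.03 m or angle between oil_mid's own z axis and vertical above 0.5 rad) or (distance of bowl_mid from where it was at the start of the episode above 0.03 m or angle between bowl_mid's own z axis and vertical above 0.5 rad) or (distance of glue_mid from where it was at the start of the episode above 0.03 m or angle between glue_mid's own z axis and vertical above 0.5 rad) or (distance of boat_mid from where it was at the start of the episode above 0.03 m or angle between boat_mid's own z axis and vertical above 0.5 rad)).
It also fails if it takes over 45 s, if anything falls off the work surface, if the arm or the gripper's body presses on something with over 40 N, if the wrist force passes 120 N, or if a joint passes its speed limit or range.

## Working session

There is one attempt and no reset: what is moved stays moved. The work goes in short steps, Python scripts to look and compute and a tool call to move; the robot and the scene stay as the last step left them, time stands still between calls to the robot, and variables do not carry over. Pictures are saved under pics/ and viewed, at most 10 in all, crops included, and the job is handed in when it is done.

Besides the shell and the picture viewer there is one more tool, called after "Call:" as a command line: name --pt "numbers of a row" for each row, then --argument value for the rest. arm_command: Moves the arm, as the interface text tells. Its arguments: {"type":"object","properties":{"series":{"type":"array"},"hand":{"type":"number"},"grip_force":{"type":"number"}},"required":["series"]}

```bash
mkdir -p pics; cat > h.py <<'E'
import numpy as np,cv2
from scipy.spatial.transform import Rotation as R
from workcell import bot
def rot(o):
    o=np.array(o,float)
    return o if o.shape==(3,3) else R.from_euler('xyz',o,degrees=True).as_matrix()
def ray(c,px):
    K=np.array(c["camera_matrix"]);d=np.linalg.inv(K)@[px[0],px[1],1]
    return np.array(c["xyz"]),rot(c["orientation"])@(d*[1,-1,-1])
def at_z(c,px,z):
    o,d=ray(c,px);return o+d*(z-o[2])/d[2]
def tri(rs):
    A=0;b=0;
    for o,d in rs:
        d=d/np.linalg.norm(d);P=np.eye(3)-np.outer(d,d);A=A+P;b=b+P@o
    return np.linalg.solve(A,b)
E
python3 - <<'E'
from h import *
Z=dict(tall_pump=0,tall_pump_head=.14,tall_pump_pin_tip=.08,short_pump=0,short_pump_head=.095,short_pump_pin_tip=.082,oil_mid=.041,bowl_mid=.016,glue_mid=.046,boat_mid=.019)
cs={}
for n in("scene","top"):
    c=cs[n]=bot.camera(n);cv2.imwrite(f"pics/{n}0.png",c["color"]);print(n,{k:c[k] for k in c if k!="color"})
    for t,z in Z.items():
        for m in bot.mark_of(n,t)[:2]:print(t,np.round(m["location"],1),round(m["confidence"],2),at_z(c,m["location"],z).round(3))
print(bot.get_obs())
E
```

```text
scene {'camera_matrix': array([[504.17396769,   0.        , 319.79926854],
       [  0.        , 504.17396769, 210.19870949],
       [  0.        ,   0.        ,   1.        ]]), 'xyz': array([-0.27082986, -0.58212997,  0.67147047]), 'orientation': array([ 58.81479207,  -0.31828506, -56.67125955])}
tall_pump [219.5 228.7] 0.7 [0.451 0.178 0.   ]
tall_pump_head [212.2 175.4] 0.52 [0.456 0.187 0.14 ]
short_pump [391.4 282.4] 0.89 [ 0.499 -0.259  0.   ]
short_pump_head [397.3 246.4] 0.77 [ 0.497 -0.265  0.095]
short_pump_pin_tip [398.8 244.4] 0.67 [ 0.522 -0.257  0.082]
short_pump_pin_tip [395.6 262.2] 0.48 [ 0.464 -0.278  0.082]
oil_mid [292.9 251.1] 0.56 [ 0.429 -0.058  0.041]
bowl_mid [253.2 248. ] 0.77 [0.417 0.044 0.016]
glue_mid [394.3 219.2] 0.94 [ 0.657 -0.184  0.046]
glue_mid [451.9 261.6] 0.37 [ 0.575 -0.355  0.046]
boat_mid [452.4 263.9] 0.7 [ 0.605 -0.349  0.019]
top {'camera_matrix': array([[447.81006604,   0.        , 317.92478336],
       [  0.        , 447.81006604, 205.74103312],
       [  0.        ,   0.        ,   1.        ]]), 'xyz': array([ 0.27984494, -0.05376045
[... 580 characters left out ...]
9.1 175.1] 0.57 [ 0.61  -0.345  0.019]
{'time': 1.1, 'q': array([7.59160558e+01, 4.97911399e+00, 1.00786269e+01, 9.51018489e+01,
       1.34546512e-03, 8.99992529e+01]), 'qd': array([-0.15471322, -0.07052386, -0.11856489, -0.00131266, -0.02287135,
       -0.08605605]), 'joint_efforts': array([ 1.45244652e-03, -5.20116949e+01,  4.64858723e+01,  1.95998124e-03,
       -1.91328246e-05, -9.08483230e-06]), 'ee_pos': array([0.13382785, 0.53345109, 0.23128579]), 'tcp_rot': array([-1.79997664e+02, -1.34549557e-03,  1.65916803e+02]), 'wrist_force': array([ 0.40002283, -0.15857071, -0.66728229]), 'torque': array([0.07321595, 0.04538776, 0.00324162]), 'grasp_force': 0.0, 'opening': 0.08548498789824811}
```

```bash
python3 - <<'E'
import cv2,numpy as np
a=cv2.imread("pics/scene0.png")[110:310,120:320];b=cv2.imread("pics/top0.png")[170:310,160:300]
cv2.imwrite("pics/crop0.png",np.hstack([cv2.resize(a,(400,400)),cv2.resize(b,(400,400))]))
E
```

```text
(no output)
```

View pics/scene0.png

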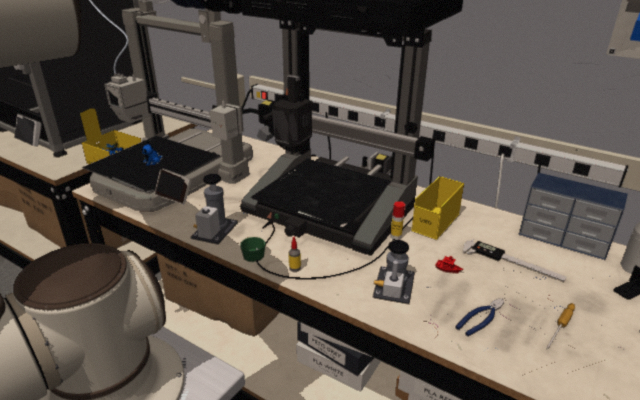

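View pics/crop0.png

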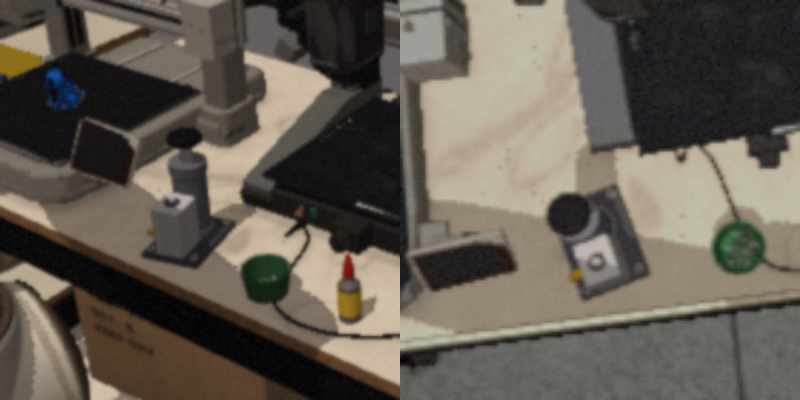

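```bash
python3 - <<'E'
from h import *
rs=[]
for n,(u,v),w in(("scene",(212,178),9),("top",(219,245),11)):
    c=bot.camera(n);g=cv2.cvtColor(c["color"],cv2.COLOR_BGR2GRAY)
    m=np.zeros_like(g);cv2.circle(m,(u,v),w,1,-1);m=((g<45)*m).astype('uint8')
    k,l,s,ce=cv2.connectedComponentsWithStats(m);i=l[v,u];print(n,s[i],ce[i])
    p=ce[i] if n=="top" else ce[i]-[0,2]
    print(at_z(c,p,.137).round(4));rs.append(ray(c,p))
    if n=="top":print("pin",at_z(c,(229,261),.08))
print(tri(rs))
E
```

```text
scene [203 173  18  12 150] [211.47333333 178.57333333]
[0.4546 0.1889 0.137 ]
top [212 238  14  14 156] [218.66666667 244.63461538]
[0.4528 0.1862 0.137 ]
pin [0.41249304 0.17339144 0.08      ]
[0.4523111  0.18600771 0.13885596]
```

View pics/top0.png

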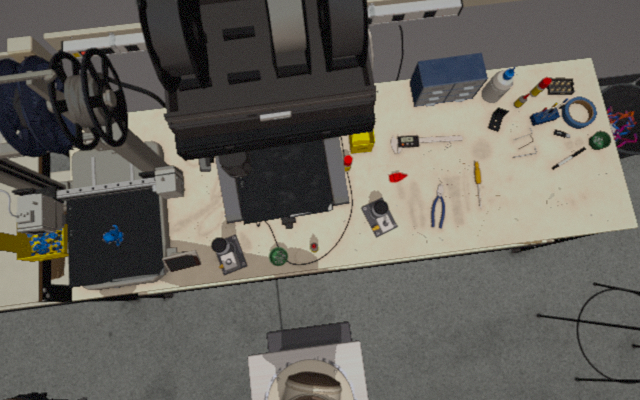

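Call:
arm_command --pt "-0.03 -0.02 0 0" --pt "-0.065 -0.043 0 0" --pt "-0.1 -0.066 0 0" --pt "-0.135 -0.088 0 0" --pt "-0.167 -0.11 0 0" --hand 0

```text
time: 1.7
ee_pos: [0.27, 0.3848, 0.2314]
tcp_rot: [180.0, 0.0, 165.9]
wrist_force: [-0.7, 0.2, 0.4]
opening: 0.0124
grasp_force: 0.0
```

Call:
arm_command --pt "-0.035 -0.023 0 0" --pt "-0.07 -0.046 0 0" --pt "-0.105 -0.069 0 0" --pt "-0.14 -0.092 0 0" --pt "-0.167 -0.11 0 0"

```text
time: 2.2
ee_pos: [0.4055, 0.237, 0.2314]
tcp_rot: [180.0, 0.0, 165.9]
wrist_force: [0.4, 0.9, 0.5]
opening: -0.0002
grasp_force: 0.0
```

Call:
arm_command --pt "-0.03 -0.02 0 0" --pt "-0.06 -0.038 0 0" --pt "-0.06 -0.038 0.02 0" --pt "-0.06 -0.038 0.04 0" --pt "-0.06 -0.038 0.04 0"

```text
time: 2.7
ee_pos: [0.4524, 0.1866, 0.1889]
tcp_rot: [-179.9, -0.2, 165.9]
wrist_force: [0.3, -0.5, 0.3]
opening: 0.0004
grasp_force: 0.0
```

```bash
python3 - <<'E'
from h import *
o=bot.get_obs();print({k:o[k] for k in("time","ee_pos","tcp_rot","wrist_force","opening")})
im=[]
T=o["ee_pos"]
for n,w in(("scene",(112,80)),("top",(119,150))):
    c=bot.camera(n);M=rot(c["orientation"]);p=M.T@(T-c["xyz"])*[1,-1,-1];p=c["camera_matrix"]@p;print(n,p[:2]/p[2])
    im.append(cv2.resize(c["color"][w[1]:w[1]+200,w[0]:w[0]+200],(400,400)))
cv2.imwrite("pics/c1.png",np.hstack(im))
E
```

```text
{'time': 2.7, 'ee_pos': array([0.45241434, 0.18662131, 0.18888851]), 'tcp_rot': array([-1.79869267e+02, -1.78551496e-01,  1.65871246e+02]), 'wrist_force': array([ 0.30126209, -0.47708364,  0.30341525]), 'opening': 0.00038843461482609103}
scene [209.07628577 156.56488274]
top [214.08301509 242.36523152]
```

View pics/c1.png

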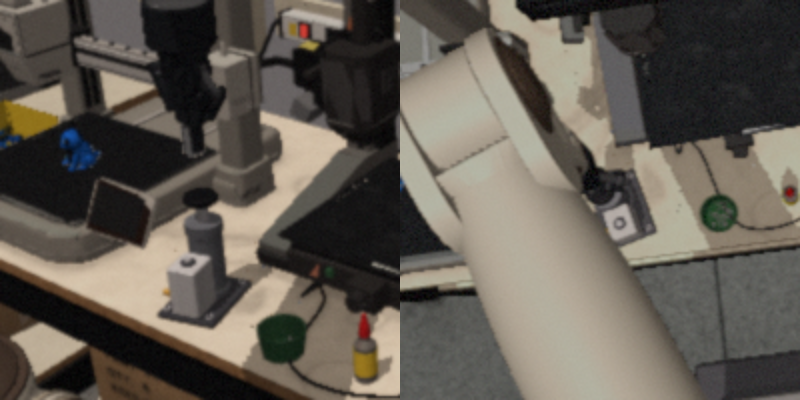

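Call:
arm_command --pt "0 0 0.015 0" --pt "0 0 0.03 0" --pt "0 0 0.042 0" --pt "0 0 0.045 0" --pt "0 0 0.045 0"

```text
time: 3.3
ee_pos: [0.4531, 0.1875, 0.1466]
tcp_rot: [-180.0, 0.0, 165.9]
wrist_force: [-0.6, 0.6, 0.5]
opening: -0.0001
grasp_force: 0.0
```

Call:
arm_command --pt "0 0 0.007 0" --pt "0 0 0.014 0" --pt "0 0 0.02 0" --pt "0 0 0.023 0" --pt "0 0 0.023 0"

```text
time: 3.8
ee_pos: [0.4539, 0.1877, 0.1246]
tcp_rot: [179.9, 0.1, 165.9]
wrist_force: [-1.8, 0.3, 10.4]
opening: -0.0005
grasp_force: 4.9
```

Call:
arm_command --pt "0 0 0.003 0" --pt "0 0 0.003 0" --pt "0 0 -0.01 0" --pt "0 0 -0.022 0" --pt "0 0 -0.03 0"

```text
time: 4.3
ee_pos: [0.4535, 0.1875, 0.1546]
tcp_rot: [180.0, 0.1, 165.9]
wrist_force: [0.4, 1.1, 0.2]
opening: 0.0002
grasp_force: 0.0
```

Call:
arm_command --pt "0 0 0 0" --pt "0 0 0 0" --pt "0 0 0.01 0" --pt "0 0 0.018 0" --pt "0 0 0.025 0"

```text
time: 4.8
ee_pos: [0.4534, 0.1874, 0.1282]
tcp_rot: [180.0, 0.1, 165.9]
wrist_force: [-2.2, 0.3, 14.5]
opening: 0.0
grasp_force: 7.2
```

Call:
arm_command --pt "0 0 0.006 0" --pt "0 0 0.008 0" --pt "0 0 0.008 0" --pt "0 0 0.008 0" --pt "0 0 0.008 0"

```text
time: 5.3
ee_pos: [0.4535, 0.1875, 0.1229]
tcp_rot: [179.9, 0.2, 165.9]
wrist_force: [-8.0, -3.3, 29.6]
opening: -0.0006
grasp_force: 14.5
```

Call:
arm_command --pt "0 0 -0.01 0" --pt "0 0 -0.02 0" --pt "0 0 -0.03 0" --pt "0 0 -0.033 0" --pt "0 0 -0.033 0"

```text
time: 5.8
ee_pos: [0.4533, 0.1874, 0.1533]
tcp_rot: [180.0, 0.0, 165.9]
wrist_force: [-0.7, -0.3, -0.2]
opening: -0.0001
grasp_force: 0.0
```

Call:
arm_command --pt "0 0 0 0" --pt "0 0 0.01 0" --pt "0 0 0.018 0" --pt "0 0 0.025 0" --pt "0 0 0.031 0"

```text
time: 6.3
ee_pos: [0.4534, 0.1874, 0.1227]
tcp_rot: [179.9, 0.1, 165.9]
wrist_force: [-4.4, -2.5, 55.6]
opening: 0.0001
grasp_force: 31.3
```

Call:
arm_command --pt "0 0 0.001 0" --pt "0 0 0.001 0" --pt "0 0 -0.01 0" --pt "0 0 -0.022 0" --pt "0 0 -0.032 0"

```text
time: 6.8
ee_pos: [0.453, 0.1873, 0.1545]
tcp_rot: [-180.0, -0.0, 165.9]
wrist_force: [1.2, -0.6, 0.8]
opening: -0.0001
grasp_force: 0.0
```

Call:
arm_command --pt "0 0 0 0" --pt "0 0 0 0" --pt "0 0 0.01 0" --pt "0 0 0.018 0" --pt "0 0 0.025 0"

```text
time: 7.3
ee_pos: [0.4533, 0.1874, 0.1291]
tcp_rot: [180.0, 0.0, 165.9]
wrist_force: [-3.8, -1.5, 14.7]
opening: -0.0003
grasp_force: 7.1
```

Call:
arm_command --pt "0 0 0.007 0" --pt "0 0 0.007 0" --pt "0 0 -0.005 0" --pt "0 0 -0.017 0" --pt "0 0 -0.027 0"

```text
time: 7.8
ee_pos: [0.4531, 0.1873, 0.1568]
tcp_rot: [-180.0, -0.0, 165.9]
wrist_force: [0.0, 0.2, -0.0]
opening: 0.0002
grasp_force: 0.0
```

Call:
arm_command --pt "0 0 0 0" --pt "0 0 0 0" --pt "0 0 0.01 0" --pt "0 0 0.018 0" --pt "0 0 0.027 0"

```text
time: 8.3
ee_pos: [0.4532, 0.1873, 0.1293]
tcp_rot: [180.0, 0.0, 165.9]
wrist_force: [-2.8, -1.6, 15.9]
opening: -0.0
grasp_force: 7.9
```

Call:
arm_command --pt "0 0 0.007 0" --pt "0 0 0.007 0" --pt "0 0 -0.005 0" --pt "0 0 -0.017 0" --pt "0 0 -0.027 0"

```text
time: 8.8
ee_pos: [0.4531, 0.1873, 0.1568]
tcp_rot: [-180.0, -0.0, 165.9]
wrist_force: [0.4, 0.3, -0.0]
opening: -0.0001
grasp_force: 0.0
```

Call:
arm_command --pt "0 0 -0.02 0" --pt "0 0 -0.05 0" --pt "0 0 -0.07 0" --pt "0 0 -0.08 0" --pt "0 0 -0.08 0"

```text
time: 9.3
ee_pos: [0.4537, 0.1875, 0.2374]
tcp_rot: [179.9, 0.1, 165.9]
wrist_force: [-0.5, 0.3, -0.1]
opening: -0.0
grasp_force: 0.0
```

```bash
python3 - <<'E'
from h import *
c=bot.camera("scene")
for m in bot.mark_of("scene","tall_pump_pin_tip"):print(m)
cv2.imwrite("pics/c2.png",cv2.resize(c["color"][120:260,150:290],(560,560),interpolation=cv2.INTER_CUBIC))
E
```

```text
{'location': [200.8, 194.3], 'confidence': 0.58}
{'location': [394.8, 219.4], 'confidence': 0.27}
```

View pics/c2.png

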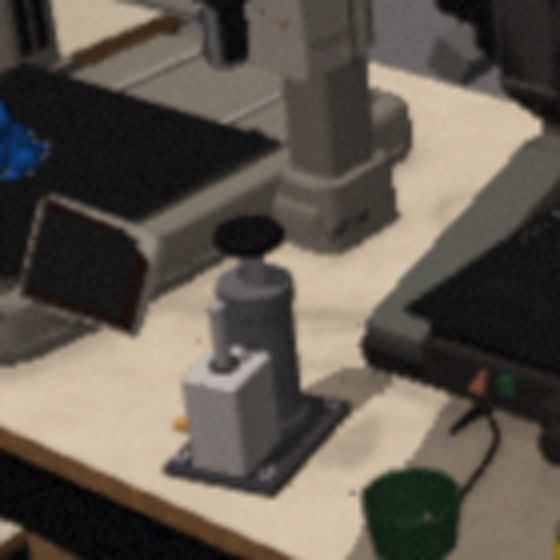

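The picture shows the plunger head up (212,179) and the pin well out, its tip near (204,197). I'll compare that with the projected heights.

```bash
python3 - <<'E'
from h import *
c=bot.camera("scene")
for z in(.07,.092,.102,.107,.112):
    p=rot(c["orientation"]).T@(np.array([.413,.174,z])-c["xyz"])*[1,-1,-1];p=c["camera_matrix"]@p;print(z,p[:2]/p[2])
E
```

```text
0.07 [206.56688298 211.22680713]
0.092 [205.49277007 202.93913586]
0.102 [204.99743032 199.11717921]
0.107 [204.74806674 197.19313252]
0.112 [204.4975637  195.26029398]
```

Reads nearly full; two extra firm strokes for certainty.

Call:
arm_command --pt "0 0 0.02 0" --pt "0 0 0.05 0" --pt "0 0 0.07 0" --pt "0 0 0.08 0" --pt "0 0 0.08 0"

```text
time: 9.95
ee_pos: [0.4523, 0.187, 0.1545]
tcp_rot: [-179.9, -0.1, 165.9]
wrist_force: [-0.4, -0.3, 0.5]
opening: -0.0002
grasp_force: 0.0
```

Call:
arm_command --pt "0 0 0.012 0" --pt "0 0 0.02 0" --pt "0 0 0.028 0" --pt "0 0 0.034 0" --pt "0 0 0.034 0"

```text
time: 10.45
ee_pos: [0.4538, 0.1876, 0.1234]
tcp_rot: [179.9, 0.1, 165.9]
wrist_force: [-1.4, -0.9, 9.6]
opening: -0.0
grasp_force: 4.9
```

Call:
arm_command --pt "0 0 -0.01 0" --pt "0 0 -0.02 0" --pt "0 0 -0.03 0" --pt "0 0 -0.034 0" --pt "0 0 -0.034 0"

```text
time: 10.95
ee_pos: [0.4536, 0.1875, 0.1571]
tcp_rot: [180.0, 0.1, 165.9]
wrist_force: [-0.3, 0.8, -1.2]
opening: 0.0
grasp_force: 0.0
```

Call:
arm_command --pt "0 0 0.012 0" --pt "0 0 0.02 0" --pt "0 0 0.028 0" --pt "0 0 0.034 0" --pt "0 0 0.034 0"

```text
time: 11.45
ee_pos: [0.4534, 0.1874, 0.123]
tcp_rot: [179.9, 0.1, 165.9]
wrist_force: [-2.4, -0.7, 16.3]
opening: -0.0002
grasp_force: 8.6
```

Call:
arm_command --pt "0 0 -0.01 0" --pt "0 0 -0.02 0" --pt "0 0 -0.03 0" --pt "0 0 -0.034 0" --pt "0 0 -0.034 0"

```text
time: 11.95
ee_pos: [0.4534, 0.1874, 0.1567]
tcp_rot: [180.0, 0.0, 165.9]
wrist_force: [0.1, -0.4, -0.3]
opening: 0.0001
grasp_force: 0.0
```

Call:
arm_command --pt "0 0 -0.02 0" --pt "0 0 -0.05 0" --pt "0 0 -0.07 0" --pt "0 0 -0.08 0" --pt "0 0 -0.08 0"

```text
time: 12.45
ee_pos: [0.4536, 0.1875, 0.2369]
tcp_rot: [180.0, 0.1, 165.9]
wrist_force: [0.5, 0.8, -1.1]
opening: 0.0002
grasp_force: 0.0
```

```bash
python3 - <<'E'
from h import *
c=bot.camera("scene")
for m in bot.mark_of("scene","tall_pump_pin_tip"):print(m)
f=lambda i:cv2.resize(i[170:240,185:235],(400,560),interpolation=cv2.INTER_CUBIC)
old=cv2.resize(cv2.imread("pics/c2.png"),(140,140),interpolation=cv2.INTER_AREA)[50:120,35:85]
cv2.imwrite("pics/c3.png",np.hstack([cv2.resize(old,(400,560),interpolation=cv2.INTER_CUBIC),f(c["color"])]))
E
```

```text
{'location': [200.7, 197.6], 'confidence': 0.59}
```

View pics/c3.png

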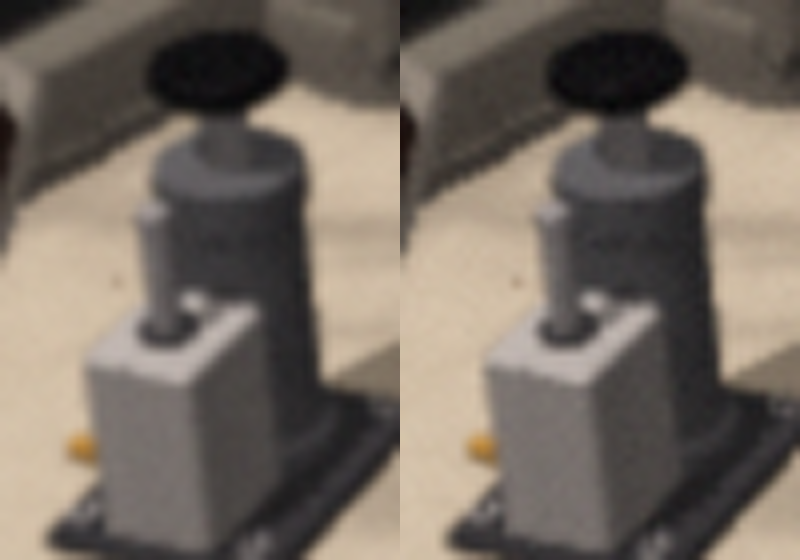

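The pin did not rise with the two extra full strokes: its tip is unchanged at about (204,196), so it is fully out. The head is up at (212,179) and the arm is clear.

```bash
python3 -c "
from workcell import bot
print(bot.job_done())"
```

```text
the job is handed in; nothing more can be done
None
```

The tall lubricator is primed: its pin stands fully out by the camera, its plunger is up, the arm is clear of everything, and the job is handed in (no verdict was returned).

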